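Refit the cable-box cover and bolt it shut

TASK

Close up the cable box on the TV console: take its loose wooden cover, which leans against the amplifier, and fit it flush into the open hatch with the pull on top and its steel keeper next to the barrel bolt. Then slide the bolt fully across through the keeper and turn its handle right down into the notch. Leave the other things on the console standing where they are.

Things in the scene. Friction and masses are not known exactly. Their poses are not given: they have to be found in the camera images.
- cover_mid (a point): Centre of the loose cover's panel: a wooden board 110 (its x) x 150 (y) x 12 mm (z), 220 g. z points out of the face with the pull and keeper. At first it stands on its long +x edge, leaning back 20 degrees from upright, plain back against the amplifier's top edge. The pull sticks out sideways there, so lay the cover on its back first (anywhere free), then take it by the pull.
- cover_edge (a point): Middle of the cover's -x edge, 55 mm from cover_mid; axes as cover_mid. At the start it is the free upper edge, about 105 mm above the console, and the board can be pinched there across its 12 mm thickness, at most 30 mm deep (below that the amplifier is behind it).
- cover_grip (a point): Centre of the cover's pull: a flat aluminium bar 100 mm long (cover's y), 12 mm wide (x), 8 mm thick (z), on posts 84 mm apart. It is 34 mm out from cover_mid along z; the gap between bar and panel is 24 mm. Axes as cover_mid.
- cover_keeper (a point): Centre of the steel keeper, an arch at the cover's +y end, 59 mm from its centre: opening 24 mm wide (x), 27 mm high above the panel, 10 mm long (y); 31 mm high outside. The bolt passes through it along y.
- hatch (a point): Where cover_mid must lie in the end, 74 mm above the console, the cover's axes along this point's. Fixed to the cable box, a wooden box 150 (x) x 280 (y) x 80 mm high. The hatch is a rebate 117 (x) x 157 (y) x 12 mm deep with a 12 mm ledge all round, so the cover has 3.5 mm of play each way and lies flush. The box ends 87.5 mm away at -y, its fixed deck with the bolt reaches from 78.5 to 192.5 mm at +y.
- pivot (a point): Point on the bolt's axis where the handle's stem starts, 16 mm above the box's deck (96 mm above the console); it moves with the bolt. Axes as hatch: the bolt slides towards -y; the handle turns from upright (+z) down to level, towards -x. The rod is 12 mm thick with a round nose.
- knob (a point): Centre of the steel ball, 24 mm across, at the end of the bolt's handle, 58 mm from pivot on a 10 mm stem. Handle up: 154 mm above the console. Handle down: 16 mm above the deck.
- bolt (a joint): Slide of the bolt in m: 0 withdrawn, 0.042 fully across through the keeper. About 2.5 N of friction; it stays where it is left.
- handle (a joint): Turn of the bolt's handle in rad: 0 upright, 1.55 lying down in the notch. A slot keeps it nearly upright (below about 0.4) until the bolt is at least 0.037 across; only there can it go down, through a 20 mm wide notch on the -x side, which then keeps the bolt from sliding back. About 1 N of friction at the ball; it stays where it is left.
- amp: Amplifier, fixed, an aluminium box 200 (x) x 170 (y) x 66 mm high; origin under its centre. The cover leans on its +y side. Between the cover and the cable box a patch of console about 180 mm square, centred some 0.56 m ahead of the robot and 0.1 m to its right, is always free.
- mug: White ceramic mug, 82 mm wide, 95 mm high, handle at its +y; origin under its centre. Bystander.
- orb: Glass orb of 90 mm on a low round wooden foot, 100 mm high in all; origin under its centre. Bystander.
- remote: Black remote 170 (x) x 46 x 18 mm, lying flat; origin under its centre. Bystander.
- game_case: Hinged plastic case for game discs, 190 (x) x 135 x 15 mm, lying flat; origin under its centre. Bystander.
- speaker: Grey plastic speaker cube of 110 mm; origin under its centre. Bystander.
- gamepad: White game controller, 110 (x) x 155 x 37 mm; origin under its centre. Bystander.

How it is judged:
On the way, in this order (a step that is already met when the one before it is completed fails the run):
1. the cover lies flush in the hatch, pull up, keeper next to the bolt (x of cover_mid in the frame of hatch between -0.006 and 0.006 m and y of cover_mid in the frame of hatch between -0.006 and 0.006 m and z of cover_mid in the frame of hatch between -0.003 and 0.003 m and angle between cover_mid's own z axis and vertical below 0.05 rad and y of cover_keeper in the frame of hatch above 0.05 m), for 0.2 s.
2. the bolt is fully across, through the keeper (all of step 1 and value of joint bolt above 0.035 m), for 0.1 s.
At the end, for the whole second after the job is handed in: The cover lies in the hatch, level within 0.05 rad, within 6 mm sideways and 3 mm in height of its place, pull up, its keeper at the bolt's end; the bolt is at least 35 of 42 mm across and its handle is turned down past 1.4 of 1.55 rad; released (all of step 2 and value of joint handle above 1.4 rad); the robot touches nothing.
It fails at once if a bystander (mug, orb, remote, game case, speaker, controller) is shifted by more than 30 mm or tipped over (distance of any of mug, orb, remote, game_case, speaker, gamepad from where it was at the start of the episode above 0.03 m or angle between any of mug, orb, remote, game_case, speaker, gamepad's own z axis and vertical above 0.4 rad).
It also fails if it takes over 72 s, if anything falls off the work surface, if the arm or the gripper's body presses on something with over 40 N, if the wrist force passes 120 N, or if a joint passes its speed limit or range.

ROBOT

A 6-joint arm with a two-finger parallel gripper is mounted at the origin on the work surface. World frame = base frame: x ahead of the robot, y to its left, z up, the work surface at z = 0. Lengths are in m, angles in rad, forces in N, time in s.
With the tool pointing down it reaches from about 0.375 to 0.9 m from the base axis. Payload 3.1 kg.
Tool frame: the origin (TCP) lies at the very end of the fingers, on their centre line; the grasp point (between the pads) lies 19 mm behind it (manip.hold_point_z is the distance from the TCP to the grasp point, in m); y points along the fingers, z is the direction in which the jaws open and shut, and the axes are right-handed (so a half turn about y gives the same grasp; the last joint's range is limited). The gripper opens to 85 mm and grips with 20 to 120 N. Pads are 22 mm wide; open, the fingers measure 114 mm over their backs; the gripper's body (76 mm by 85 mm) begins 54 mm behind the grasp point. The pads swing forward as they close: fully open they stand 13 mm farther back than shut.
Start: joints at [0.967, 0.527, 1.433, -0, 1.181, -0.178], TCP at [0.258, 0.569, 0.231] pointing down, gripper open.
Joint ranges: [-3.08, 3.08], [-0.75, 2.2], [0.22, 2.44], [-1.43, 4.57], [0, 2.65], [-2.85, 2.85]. Speed limits (rad/s): [2.79, 2.79, 3.14, 3.14, 3.14, 3.14].

INTERFACE

Orientations are given as a unit quaternion [x, y, z, w].
In Python, from station import manip, eyes, workorder gives the robot as it stands. The module is installed in compiled form; this text tells all that it offers.
- The arm moves only by the shell command python3 -m jog 'ROWS' [OPENING] [FORCE]. ROWS is JSON, a list of rows, each a list of 2 entries, a list of its own where there are three numbers: the shift along the tool's x, y, z in cm, then the turn about the tool's y in rad. A call has 1 to 20 rows; each row is the pose to reach, as a shift and turn from the pose commanded when the call began, along the tool's axes at that moment; what a row does not reach only later rows make up. A row lasts 1/12 s, in which the tool goes at most 41.7 mm and 7.16 degrees, less where a joint would pass 70% of its speed; a pose out of reach is approached as far as the arm can. A call with a gripper value outside its range is refused whole. OPENING is the finger opening in cm, from 0 to 8.54, set as the call begins (- or left out, the last holds). The fingers move at their own pace and stop on an object; FORCE is the grip in N (left out, the last holds). Time passes only in rows, so rows that repeat a pose let the fingers close. It gives the time, the measured TCP pose, the force and the opening at its end, in the units of the state.
- manip.sense(): the state, without advancing time (a new reading comes with each control period).
- eyes.snapshot(name): name is "scene" or "top"; returns a dict with "frame" (400x640x3 uint8, red, green, blue), "vfov" (degrees; the focal length in pixels is half the picture's height over the tangent of half this angle, whatever the lens; pixels are square), "cx", "cy" (the principal point, pixels), "rvec" (rotation vector, rad) and "tvec" (3), from world to camera coordinates, as OpenCV has them. Camera axes: x right, y down, z forward; pixel columns grow to the right and rows downward; lengths in m; the calibration is good to about 2 mm. A picture is of the moment at which its call begins. There is no depth.
- workorder.sign_off(): hands the job in, once; it reports no verdict.
The state is a dict: "t": time; "q": joint angles; "qd": joint speeds; "tau": joint torques, N m; "tcp_pos": TCP position; "tool_rot": TCP orientation; "force": force on the tool from outside, world axes, zero at the start; "ft_torque": the same for the moment, N m; "finger_gap": opening from 0.0 (shut) to 1.0 (fully open).
Only numpy, scipy, OpenCV 4.12 (cv2) and the standard library are available. Lean on these libraries where they do the work, as an engineer would, in place of code of your own. Each camera call takes 0.05 s, during which the arm holds its last target. There are 200 camera calls.

## Working session

There is one attempt and no reset: what is moved stays moved. The work goes in short steps, Python scripts to look and compute and a shell command to move; the robot and the scene stay as the last step left them, time stands still between calls to the robot, and variables do not carry over. Pictures are saved under pics/ and viewed, about 8 in all and at most 12, crops included, and the job is handed in when it is done.

```bash
mkdir -p pics
cat > h.py <<'E'
import numpy as np, cv2
from station import manip, eyes, workorder
from scipy.spatial.transform import Rotation as R
def snap(cam,name,crop=None,scale=1):
    s=eyes.snapshot(cam); f=s['frame'][:,:,::-1]
    if crop: x0,y0,x1,y1=crop; f=f[y0:y1,x0:x1]
    if scale!=1: f=cv2.resize(f,None,fx=scale,fy=scale,interpolation=cv2.INTER_CUBIC)
    cv2.imwrite('pics/'+name+'.png',f); np.save('pics/'+name+'.npy',s,allow_pickle=True); return s
def K(s):
    f=200/np.tan(np.radians(s['vfov'])/2); return np.array([[f,0,s['cx']],[0,f,s['cy']],[0,0,1.]])
def ray(s,u,v):
    Rm=cv2.Rodrigues(np.array(s['rvec'],float))[0]; t=np.array(s['tvec'],float)
    c=-Rm.T@t; d=Rm.T@np.linalg.inv(K(s))@[u,v,1]; return c,d
def atz(s,u,v,z):
    c,d=ray(s,u,v); return c+d*(z-c[2])/d[2]
def proj(s,P): return cv2.projectPoints(np.atleast_2d(np.array(P,float)),np.array(s['rvec'],float),np.array(s['tvec'],float),K(s),None)[0][:,0]
def load(n): return np.load('pics/'+n+'.npy',allow_pickle=True).item()
def tri(a,ua,b,ub):
    c1,d1=ray(a,*ua);c2,d2=ray(b,*ub); k=np.linalg.lstsq(np.c_[d1,-d2],c2-c1,rcond=None)[0]
    p,q=c1+k[0]*d1,c2+k[1]*d2; return (p+q)/2,np.linalg.norm(p-q)
def tool():
    s=manip.sense(); return np.array(s['tcp_pos']),R.from_quat(s['tool_rot']).as_matrix()
E
python3 - <<'E'
from h import *
for c in('top','scene'):
    s=snap(c,c+'0',scale=1.25); print(c,s['vfov'],s['cx'],s['cy'],ray(s,320,200))
s=manip.sense(); print(s); print(tool()[1].round(3), manip.hold_point_z)
E
```

```text
top 42.100195461657606 324.37057567107576 200.0934016241867 (array([0.26929579, 0.08940185, 1.68232424]), array([ 1.36767797e-01,  3.85804438e-04, -9.90638778e-01]))
scene 46.09528534136396 318.9846020374109 197.58882944356606 (array([1.15208575, 0.94466261, 1.18872043]), array([-0.44313419, -0.56027512, -0.69982487]))
{'t': 0.1, 'q': array([ 9.66499283e-01,  5.28334765e-01,  1.43378935e+00, -2.40054881e-05,
        1.18142412e+00, -1.78452548e-01]), 'qd': array([ 0.00062017, -0.00359367, -0.00340412,  0.00025883,  0.00030874,
       -0.00060382]), 'tau': array([-1.00763125e-03, -4.43305171e+01, -1.78585678e+01, -2.46439167e-04,
        3.86791697e-03, -2.27881650e-06]), 'tcp_pos': array([0.25775395, 0.56865332, 0.23045028]), 'tool_rot': array([ 0.69178106, -0.14967698,  0.14916401, -0.69049683]), 'force': array([1.06058635, 0.30106165, 0.34472691]), 'ft_torque': array([-0.00821935, -0.01331181, -0.04553583]), 'finger_gap': 1.000162131207261}
[[ 0.911 -0.001  0.413]
 [-0.413 -0.002  0.911]
 [-0.    -1.    -0.002]] 0.0187
```

View pics/top0.png

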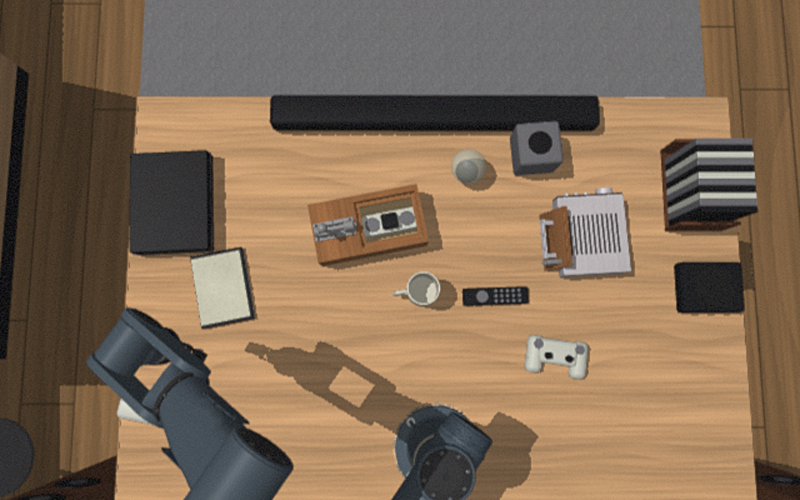

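View pics/scene0.png

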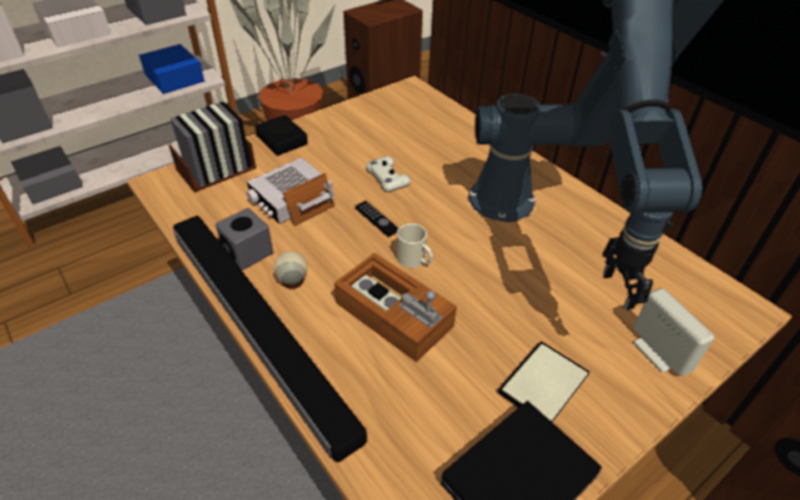

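Run:
```python
from h import *
f=eyes.snapshot('top')['frame'][:,:,::-1]; g=eyes.snapshot('scene')['frame'][:,:,::-1]
c=lambda f,x,y:cv2.resize(f[y:y+72,x:x+98],None,fx=4,fy=4,interpolation=cv2.INTER_CUBIC)
im=np.vstack([np.hstack([c(f,244,144),c(f,420,145)]),np.hstack([c(g,265,202),c(g,190,120)])])
cv2.imwrite('pics/crop.png',im);print(im.shape)
```

```text
(576, 784, 3)
```

View pics/crop.png

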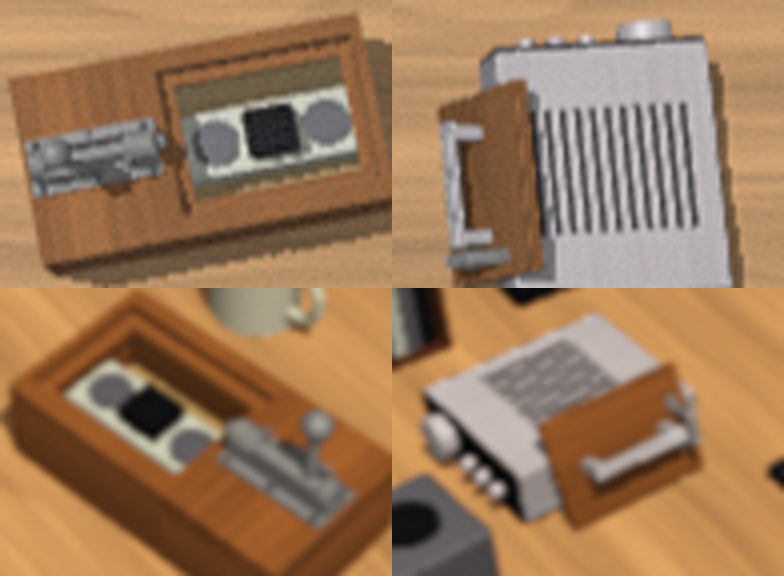

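```bash
cat >> h.py <<'E'
def H(p,pts):
    c,s=np.cos(p[2]),np.sin(p[2]); pts=np.atleast_2d(pts); return np.c_[p[0]+c*pts[:,0]-s*pts[:,1],p[1]+s*pts[:,0]+c*pts[:,1],pts[:,2]]
E
python3 - <<'E'
from h import *
from scipy.optimize import least_squares
t=load('top0');s=load('scene0')
M=np.array([[75,192.5,80],[-75,192.5,80],[75,-87.5,80],[58.5,78.5,80],[-58.5,78.5,80],[58.5,-78.5,80]])/1e3
px=np.array([[10,80],[50,263],[357,15],[157,73],[190,214],[353,38]])/4+[244,144]
r=least_squares(lambda p:(proj(t,H(p,M))-px).ravel(),[.6,0,.2]); print('hatch',r.x,r.fun.reshape(-1,2).round(1).tolist())
hp=r.x
print('scene px of knob,keepers',((proj(s,H(hp,np.vstack([M,[0,.13,.154]])))-[265,202])*4+[0,288]).round().tolist())
print('top knob', ((proj(t,H(hp,[0,.13,.154]))-[244,144])*4).round())
# knob triangulate: top (57,150), scene (318,424)
print('knob',tri(t,(57/4+244,150/4+144),s,(318/4+265,(424-288)/4+202)))
print('A far',tri(t,(454,165),s,(227,152.5)),'near',tri(t,(458.25,213),s,(260,139.25)))
for u in [(454,165),(458.25,213)]: print(atz(t,*u,.105))
print('bottom edge',[atz(t,*u,.004).round(3) for u in [(432,171.2),(436,215)]], 'scene',[atz(s,(x-392)/4+190,(y-288)/4+120,.0) for x,y in [(578,530),(700,465)]])
E
```

```text
hatch [0.56870572 0.11600616 0.19702481] [[0.4, 0.1], [-1.0, 0.9], [1.0, -0.7], [0.3, -0.1], [-0.9, 0.8], [0.3, -0.9]]
scene px of knob,keepers [[270.0, 572.0], [396.0, 454.0], [2.0, 381.0], [170.0, 477.0], [269.0, 392.0], [25.0, 375.0], [275.0, 403.0]]
top knob [[ 98. 141.]]
knob (array([0.53352986, 0.27625781, 0.15509727]), np.float64(0.006758077595027314))
A far (array([ 0.59257611, -0.32198943,  0.10825006]), np.float64(0.0073519304233921)) near (array([ 0.44492352, -0.33305103,  0.0956246 ]), np.float64(0.006998178726799593))
[ 0.59621173 -0.32533085  0.105     ]
[ 0.44655275 -0.33296537  0.105     ]
bottom edge [array([ 0.596, -0.279,  0.004]), array([ 0.451, -0.287,  0.004])] scene [array([ 0.5883001 , -0.27672323,  0.        ]), array([ 0.44476634, -0.28870572,  0.        ])]
```

```bash
cat >> h.py <<'E'
def go(x,y,z,yaw=None):
    p,r=tool(); d=r.T@(np.array([x,y,z])-p)*100; a=np.degrees(np.arctan2(r[1,2],r[0,2]))
    turn=0 if yaw is None else -np.radians((yaw-a+180)%360-180)
    print('row',d.round(2),round(turn,3),'now yaw',a.round(1))
E
python3 -m jog '[[[30,-4,-35],-0.3],[[30,-4,-35],-0.3],[[30,-4,-35],-0.3],[[30,-4,-35],-0.3],[[30,-4,-35],-0.3],[[30,-4,-35],-0.3],[[30,-4,-35],-0.3],[[30,-4,-35],-0.3],[[30,-4,-35],-0.3],[[30,-4,-35],-0.3],[[30,-4,-35],-0.3],[[30,-4,-35],-0.3],[[61,-2,-71],-0.48],[[61,-2,-71],-0.48],[[61,-2,-71],-0.48],[[61,-2,-71],-0.48],[[61,-2,-71],-0.48],[[61,-2,-71],-0.48],[[61,-2,-71],-0.48],[[61,-2,-71],-0.48]]' 5.0 30
python3 -c "
from h import *
go(.52,-.325,.20,93.2)"
```

```text
t: 1.87
tcp_pos: [0.4786, -0.1868, 0.2574]
tool_rot: [-0.707, -0.019, 0.019, 0.707]
force: [1.5, -0.4, 0.1]
finger_gap: 0.588
row [  3.39   5.73 -14.03] -0.002 now yaw 93.1
```

```bash
python3 -m jog '[[[3.4,5,-13.8],0],[[3.4,5,-13.8],0],[[3.4,5,-13.8],0],[[3.4,5,-13.8],0],[[3.4,5,-13.8],0],[[3.4,5,-13.8],0],[[3.4,8,-13.8],0],[[3.4,12,-13.8],0],[[3.4,14,-13.8],0],[[3.4,16,-13.8],0],[[3.4,17.8,-13.8],0],[[3.4,17.8,-13.8],0]]'
python3 - <<'E'
from h import *
go(.52,-.323,.079,93.2)
a=snap('top','t1');b=snap('scene','s1')
c=lambda f,x,y:cv2.resize(f['frame'][y:y+120,x:x+130,::-1],None,fx=3,fy=3,interpolation=cv2.INTER_CUBIC)
cv2.imwrite('pics/c1.png',np.hstack([c(a,390,120),c(b,180,80)]))
E
```

```text
t: 2.87
tcp_pos: [0.5177, -0.3174, 0.0768]
tool_rot: [-0.705, -0.018, 0.022, 0.709]
force: [-0.4, 0.2, 0.9]
finger_gap: 0.588
row [ 0.2  -0.22 -0.57] -0.0 now yaw 93.2
```

View pics/c1.png

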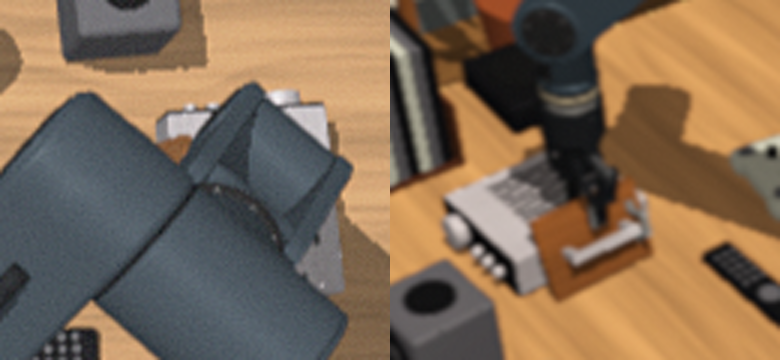

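Fingers straddle the upper edge (scene crop: front finger at (598,210), other behind the board). Close and lift.

```bash
python3 -m jog '[[[0,0,0],0],[[0,0,0],0],[[0,0,0],0],[[0,0,0],0],[[0,0,0],0],[[0,0,0],0],[[0,0,0],0],[[0,0,0],0]]' 0.5 40
python3 -m jog '[[[0,-0.5,0.3],0],[[0,-1,0.6],0],[[0,-1.5,1],0],[[0,-2,1.5],0],[[0,-3,3],0],[[0,-4,5],0],[[0,-4,6],0],[[0,-4,6],0],[[0,-4,6],0]]'
python3 - <<'E'
from h import *
b=snap('scene','s2',crop=(180,60,340,180),scale=4)
E
```

```text
t: 3.63
tcp_pos: [0.5202, -0.3188, 0.0818]
tool_rot: [-0.706, -0.019, 0.018, 0.708]
force: [0.1, 6.6, 8.4]
finger_gap: 0.224
t: 4.38
tcp_pos: [0.5166, -0.2611, 0.1199]
tool_rot: [0.707, 0.02, -0.02, -0.706]
force: [0.4, -1.3, -1.2]
finger_gap: 0.129
```

View pics/s2.png

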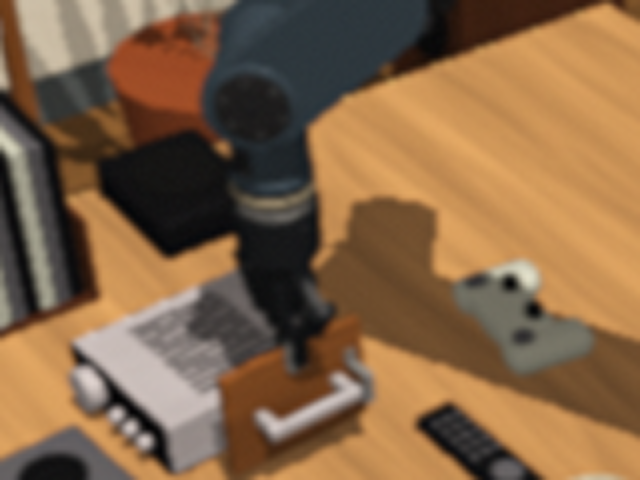

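Run:
```python
from h import *
t=load('top0')
for n,u,v,z in [('mug',424,285,.095),('orb',468,168,.06),('remL',463,297,.018),('remR',528,295,.018),('pad',555,357,.03),('spkC',515,170,.11)]: print(n,atz(t,u/1.25,v/1.25,z).round(3))
print(manip.sense()['q'].round(2))
go(.61,-.10,.16,11.3)
```

```text
mug [0.402 0.031 0.095]
orb [ 0.706 -0.085  0.06 ]
remL [ 0.377 -0.071  0.018]
remR [ 0.382 -0.238  0.018]
pad [ 0.225 -0.3    0.03 ]
spkC [ 0.687 -0.196  0.11 ]
[-0.66  0.62  1.65 -0.    0.88 -2.29]
row [10.2  -4.05 15.64] 1.429 now yaw 93.1
```

```bash
python3 -m jog '[[[0,-4,2],0],[[0,-4,4],0.1],[[1,-4,6],0.2],[[2,-4,8],0.3],[[3,-4,9],0.4],[[4,-4,10],0.5],[[5,-4,11],0.6],[[6,-4,12],0.7],[[7,-4,13],0.8],[[8,-4,14],0.9],[[9.2,-4,15.1],1.0],[[9.2,-4,15.1],1.1],[[9.2,-4,15.1],1.2],[[9.2,-4,15.1],1.3],[[9.2,-4,15.1],1.43],[[9.2,-4,15.1],1.43],[[9.2,-4,15.1],1.43]]'
python3 - <<'E'
from h import *
b=snap('scene','s3',crop=(180,60,340,180),scale=4)
go(.60,-.105,.09,11.3)
E
```

```text
t: 5.85
tcp_pos: [0.6003, -0.1065, 0.1591]
tool_rot: [0.547, -0.448, 0.448, -0.547]
force: [0.5, 0.1, -1.7]
finger_gap: 0.128
row [-0.14  6.92  0.  ] -0.0 now yaw 11.3
```

View pics/s3.png

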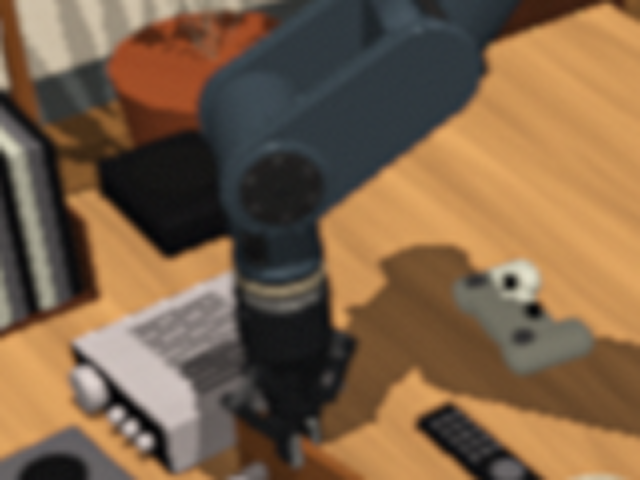

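```bash
python3 -m jog '[[[0,2,0],0],[[0,4,0],0],[[0,6,0],0],[[0,6.6,0],0],[[0,6.8,0],0],[[0,6.8,0],0]]'; python3 -m jog '[[[0,0.3,0],0],[[0,0.5,0],0],[[0,0.5,0],0]]'
```

```text
t: 6.4
tcp_pos: [0.6003, -0.1059, 0.0917]
tool_rot: [0.547, -0.449, 0.449, -0.546]
force: [-0.1, -0.1, -2.6]
finger_gap: 0.127
t: 6.65
tcp_pos: [0.6015, -0.1063, 0.091]
tool_rot: [-0.546, 0.447, -0.45, 0.547]
force: [-3.8, 2.1, 17.2]
finger_gap: 0.129
```

```bash
python3 -m jog '[[[0,0.3,0],0],[[0,0.4,0],0],[[0,0.4,0],0]]'
```

```text
t: 6.9
tcp_pos: [0.6029, -0.1062, 0.0908]
tool_rot: [-0.546, 0.446, -0.451, 0.548]
force: [-7.0, 4.4, 35.2]
finger_gap: 0.129
```

```bash
python3 -m jog '[[[0,-1,0],0],[[0,-1.4,0],0],[[0,-1.4,-1],0],[[0,-1.4,-2],0],[[0,-1.4,-3],0],[[0,-1.4,-3],0],[[0,-1,-3],0],[[0,-0.7,-3],0],[[0,-0.7,-3],0]]'
python3 -c "
from h import *
go(.57,-.105,.0905,11.3)"
```

```text
t: 7.65
tcp_pos: [0.5709, -0.1117, 0.0909]
tool_rot: [0.546, -0.449, 0.449, -0.546]
force: [-3.6, 0.8, 11.2]
finger_gap: 0.131
row [-0.67  0.04  0.04] -0.002 now yaw 11.2
```

Now release while sweeping backward so the board tips onto the rear finger.

```bash
python3 -m jog '[[[0,-0.2,-0.3],0],[[0,-0.2,-0.7],0],[[0,-0.1,-1.1],0],[[0,0,-1.5],0],[[0,0.3,-1.9],0],[[0,0.7,-2.2],0],[[0,1.1,-2.5],0],[[0,1.5,-2.8],0],[[0,1.6,-3.2],0],[[0,1.6,-3.6],0],[[0,1.6,-3.8],0],[[0,1.6,-3.8],0]]' 5.0 20
python3 - <<'E'
from h import *
b=snap('scene','s4',crop=(200,80,360,200),scale=4)
E
```

```text
t: 8.65
tcp_pos: [0.5324, -0.1187, 0.0735]
tool_rot: [0.546, -0.45, 0.448, -0.546]
force: [0.1, -0.2, -0.0]
finger_gap: 0.585
```

View pics/s4.png

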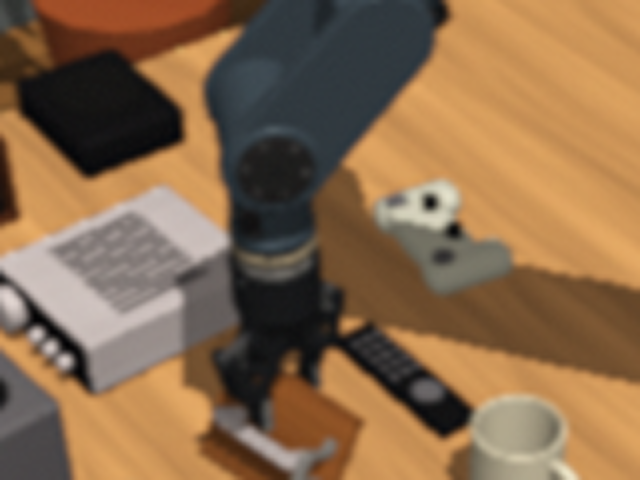

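Run:
```python
from h import *
s=load('s4')
for z in (.1,.08,.05,.012): print(z,[atz(s,200+u/4,80+v/4,z).round(3).tolist() for u,v in [(362,422),(290,375),(200,440)]])
snap('scene','s5',crop=(230,140,330,215),scale=8)
```

```text
0.1 [[0.501, -0.043, 0.1], [0.517, -0.13, 0.1], [0.623, -0.106, 0.1]]
0.08 [[0.489, -0.061, 0.08], [0.505, -0.15, 0.08], [0.614, -0.125, 0.08]]
0.05 [[0.471, -0.088, 0.05], [0.488, -0.18, 0.05], [0.599, -0.154, 0.05]]
0.012 [[0.448, -0.123, 0.012], [0.465, -0.217, 0.012], [0.581, -0.19, 0.012]]
```

View pics/s5.png

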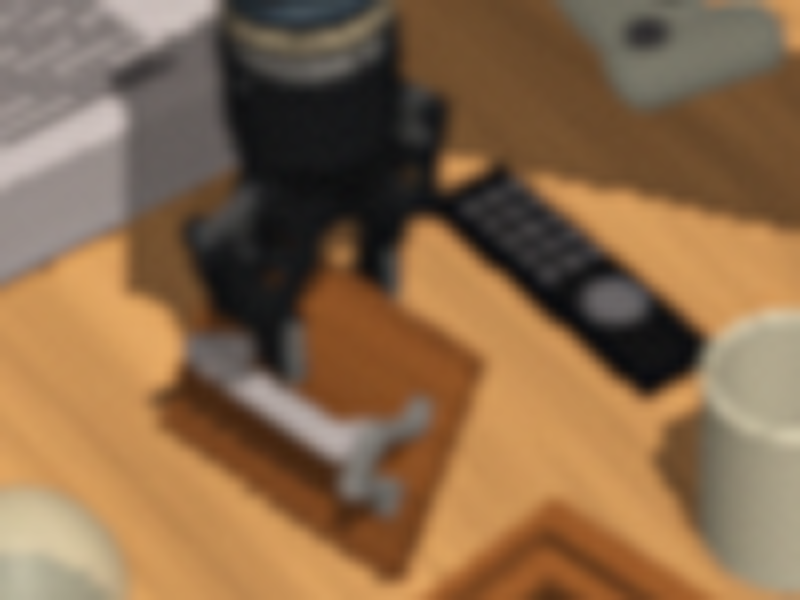

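Run:
```python
from h import *
s=load('s5')
P=lambda u,v,z: atz(s,230+u/8,140+v/8,z)
for z in(.0,.006,.012): 
  f,l=P(400,575,z),P(165,420,z); print('front',f,l,np.linalg.norm(f-l))
f=P(400,575,.0); 
for z in (.1,.08,.05,.03,.012): r=P(482,365,z); print(z,r,np.linalg.norm(r-f))
```

```text
front [ 0.54878005 -0.04321396  0.        ] [ 0.57993838 -0.18914437  0.        ] 0.14921972763485566
front [ 0.5518252 -0.0382277  0.006    ] [ 0.58282626 -0.18342154  0.006     ] 0.1484665493912218
front [ 0.55487036 -0.03324145  0.012     ] [ 0.58571414 -0.17769871  0.012     ] 0.14771337114758765
0.1 [ 0.50179564 -0.04293273  0.1       ] 0.11048807249181325
0.08 [ 0.48984969 -0.06107504  0.08      ] 0.10095447716386632
0.05 [ 0.47193076 -0.08828851  0.05      ] 0.10216422933444338
0.03 [ 0.45998481 -0.10643083  0.03      ] 0.11305294565138722
0.012 [ 0.44923345 -0.12275891  0.012     ] 0.1279879904566652
```

```bash
python3 -m jog '[[[0,0,0.5],0],[[0,0,1],0],[[0,0,1.5],0],[[0,0,1.5],0],[[0,0.6,0.6],0],[[0,1.2,-0.4],0],[[0,1.8,-1.3],0],[[0,2.5,-1.9],0],[[0,3.2,-2.5],0],[[0,3.8,-3],0],[[0,4.5,-3.4],0],[[0,5.3,-3.8],0],[[0,5.9,-4.1],0],[[0,5.9,-4.6],0],[[0,5.9,-5.1],0],[[0,5.9,-5.5],0],[[0,5.9,-5.5],0]]' 8.0
python3 -m jog '[[[0,-4,0],0],[[0,-8,0],0],[[0,-8,0],0],[[0,-8,0],0]]'
python3 - <<'E'
from h import *
b=snap('scene','s6',crop=(230,140,330,215),scale=8)
E
```

```text
t: 10.17
tcp_pos: [0.4785, -0.1294, 0.0148]
tool_rot: [0.546, -0.449, 0.449, -0.546]
force: [0.5, -0.8, 0.2]
finger_gap: 0.938
t: 10.5
tcp_pos: [0.4813, -0.1304, 0.0969]
tool_rot: [-0.546, 0.447, -0.451, 0.547]
force: [-0.8, 0.5, 0.8]
finger_gap: 0.935
```

View pics/s6.png

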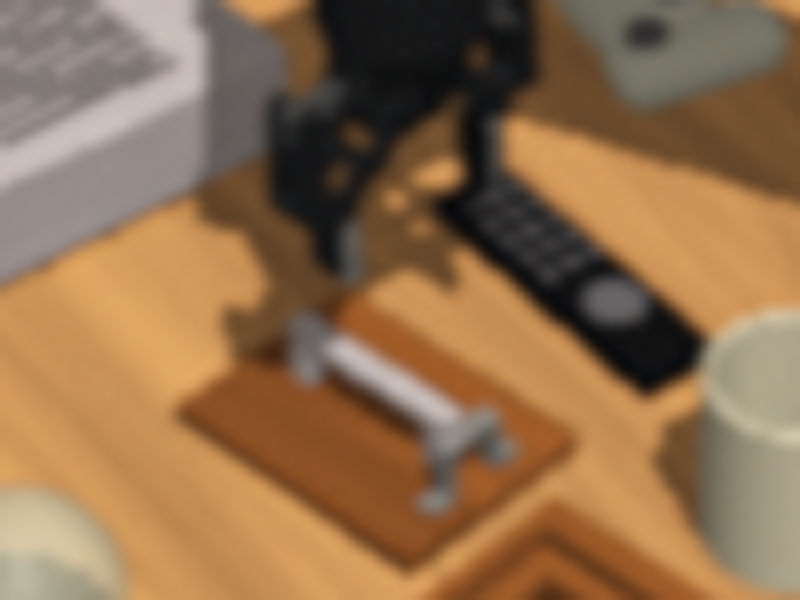

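Cover lies flat, pull up, keeper toward the box (corners at about (182,410), (410,560), (575,440) in the crop).

Run:
```python
from h import *
from scipy.optimize import least_squares
s=load('s6')
px=np.array([[182,410],[410,560],[575,440]])/8+[230,140]
M=np.array([[55,-75,12],[55,75,12],[-55,75,12]])/1e3
r=least_squares(lambda p:(proj(s,H(p,M))-px).ravel(),[.5,-.1,.2]); print('cover',r.x,r.fun.round(2)); p=r.x
b=H(p,[[0,-.05,.044],[0,.05,.044],[0,.059,.043]]); print('bar ends crop px',((proj(s,b)-[230,140])*8).round())
go(p[0],p[1],.10,np.degrees(p[2])); print(manip.sense()['q'].round(2))
```

```text
cover [ 0.50870142 -0.11962724  0.19208506] [-0.8  -0.5  -0.06  0.7   0.86 -0.36]
bar ends crop px [[297. 319.]
 [455. 422.]
 [469. 433.]]
row [-0.44 -0.43  3.  ] 0.003 now yaw 11.2
[-0.49  0.58  1.87 -0.    0.69 -0.68]
```

```bash
python3 -m jog '[[[-0.4,0,3],0],[[-0.4,1,3],0],[[-0.4,3,3],0],[[-0.4,5,3],0],[[-0.4,6.4,3],0],[[-0.4,7.2,3],0],[[-0.4,7.2,3],0]]' 5.0 20
python3 -m jog '[[[0,0,0],0],[[0,0,0],0],[[0,0,0],0],[[0,0,0],0],[[0,0,0],0],[[0,0,0],0],[[0,0,0],0],[[0,0,0],0]]' 0.5 60
python3 -m jog '[[[0,-1,0],0],[[0,-2,0],0],[[0,-2,0],0],[[0,-2,0],0]]'
python3 - <<'E'
from h import *
snap('scene','s7',crop=(220,130,350,220),scale=6); snap('top','t7',crop=(260,120,420,240),scale=4)
print(tool()[0])
E
```

```text
t: 11.13
tcp_pos: [0.5062, -0.1189, 0.02]
tool_rot: [0.547, -0.451, 0.447, -0.546]
force: [-0.0, -0.7, 0.2]
finger_gap: 0.587
t: 11.8
tcp_pos: [0.5087, -0.12, 0.0235]
tool_rot: [-0.546, 0.448, -0.45, 0.546]
force: [-0.7, 1.1, 6.4]
finger_gap: 0.118
t: 12.13
tcp_pos: [0.5086, -0.1199, 0.0434]
tool_rot: [-0.546, 0.448, -0.449, 0.546]
force: [0.3, -0.3, -2.6]
finger_gap: 0.124
[ 0.50800065 -0.11970733  0.0426666 ]
```

```bash
python3 -m jog '[[[0,-3,0],0],[[0,-6,0],0],[[0,-9,0],0],[[0,-11.5,0],0],[[0,-11.5,0],0]]'
python3 -c "
from h import *
go(.5687,.116,.155,11.29)"
```

```text
t: 12.65
tcp_pos: [0.5109, -0.1209, 0.1618]
tool_rot: [-0.546, 0.446, -0.452, 0.547]
force: [0.1, 0.0, -2.3]
finger_gap: 0.125
row [-22.13   0.64  10.26] -0.002 now yaw 11.2
```

```bash
python3 -m jog '[[[-4,0,2],0],[[-8,0,4],0],[[-12,0,6],0],[[-16,0,8],0],[[-20,0,9.5],0],[[-22.1,0,10.25],0],[[-22.1,0,10.25],0],[[-22.1,0,10.25],0],[[-22.1,2,10.25],0],[[-22.1,3.5,10.25],0],[[-22.1,4.3,10.25],0],[[-22.1,4.3,10.25],0],[[-22.1,4.3,10.25],0]]'
python3 - <<'E'
from h import *
go(.5687,.116,.115,11.29)
b=snap('scene','s8'); a=snap('top','t8')
c=lambda f,x,y:cv2.resize(f['frame'][y:y+85,x:x+130,::-1],None,fx=6,fy=6,interpolation=cv2.INTER_CUBIC)
cv2.imwrite('pics/c8.png',c(b,250,185))
E
```

```text
t: 13.73
tcp_pos: [0.5653, 0.1158, 0.1138]
tool_rot: [0.547, -0.45, 0.449, -0.545]
force: [0.2, 1.3, -1.7]
finger_gap: 0.123
row [ 0.04 -0.12  0.34] -0.004 now yaw 11.1
```

View pics/c8.png

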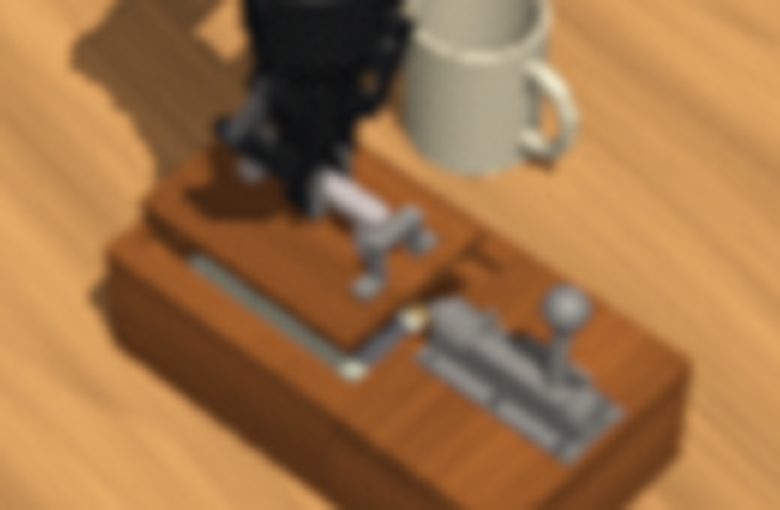

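Run:
```python
from h import *
from scipy.optimize import least_squares
s=load('s8');t=load('top0')
f=lambda u:np.array(u)/6+[250,185]
Mb=np.array([[75,-87.5,80],[-75,192.5,80],[58.5,78.5,80]])/1e3; pb=f([[110,250],[690,368],[352,378]])
rb=least_squares(lambda p:(proj(s,H(p,Mb))-pb).ravel(),[.57,.116,.197]); print('box scene',rb.x,(6*rb.fun).round())
z=tool()[0][2]-.0175+.006
Mc=np.array([[55,-75,0],[55,75,0],[-55,75,0]])/1e3; Mc[:,2]=z; pc=f([[150,210],[345,335],[480,238]])
rc=least_squares(lambda p:(proj(s,H(p,Mc))-pc).ravel(),[.57,.116,.197]); print('cover',rc.x,z,(6*rc.fun).round())
d=rb.x-rc.x; c,sn=np.cos(rb.x[2]),np.sin(rb.x[2]); print('move in hatch axes',d[0]*c+d[1]*sn,-d[0]*sn+d[1]*c,'yaw',d[2])
M=np.array([[55,75,0],[58.5,78.5,.08]]);
# knob
print('knob at crop(567,303) z .154',atz(s,*f([567,303]),.154))
```

```text
box scene [0.5650702  0.12203933 0.16834777] [ -4. -10.   4.  -4.   0.  12.]
cover [0.56722395 0.11768101 0.18212513] 0.10362552372772203 [-11. -10.   1.  14.  10.  -7.]
move in hatch axes -0.0013930500679054097 0.0046575662437546165 yaw -0.013777364657110852
knob at crop(567,303) z .154 [0.52933904 0.27654001 0.154     ]
```

```bash
cat > edge.py <<'E'
from h import *
from scipy.optimize import least_squares
from scipy.ndimage import map_coordinates
def obs(s,p,segs,w=3.5,n=25):
    im=cv2.GaussianBlur(s['frame'].astype(np.float32),(0,0),.7); out=[]
    for a,b in segs:
        T=np.linspace(.08,.92,n)[:,None]; M=np.array(a)*(1-T)+np.array(b)*T
        q=proj(s,H(p,M)); d=q[-1]-q[0]; nn=np.array([-d[1],d[0]])/np.linalg.norm(d)
        k=np.arange(-w,w+.01,.25); o=[]
        for c in q:
            pt=c+k[:,None]*nn; v=np.stack([map_coordinates(im[:,:,i],[pt[:,1],pt[:,0]],order=1) for i in range(3)],1)
            g=np.linalg.norm(np.gradient(v,axis=0),axis=1); o.append(k[g.argmax()] if g.max()>3 else np.nan)
        out.append((M,q,nn,np.array(o)))
    return out
def fit(views,p,it=4,w=3.5):
    for i in range(it):
        O=[(s,o) for s,segs in views for o in obs(s,p,segs,w if i<2 else 2)]
        def res(x):
            r=[]
            for s,(M,q,nn,o) in O:
                m=~np.isnan(o)
                if m.sum()<8: continue
                r.append(((proj(s,H(x,M[m]))-q[m])@nn-np.median(o[m])*.5-o[m]*.5))
            return np.concatenate(r)
        p=least_squares(res,p,loss='soft_l1',f_scale=.4).x
    print(p.round(4),[ (round(float(np.nanmedian(o[3])),2),round(float(np.nanstd(o[3])),2)) for _,o in O]); return p
E
python3 - <<'E'
from edge import *
mm=lambda L,z:[((a[0]/1e3,a[1]/1e3,z),(b[0]/1e3,b[1]/1e3,z)) for a,b in L]
A,B,C,D=(75,192.5),(-75,192.5),(-75,-87.5),(75,-87.5)
a,b,c,d=(58.5,78.5),(-58.5,78.5),(-58.5,-78.5),(58.5,-78.5)
t=load('top0');s=load('scene0')
box=mm([(A,B),(D,A),(C,D),(B,C)],.08)
hs=mm([(d,a),(c,d)],.08)
p0=[.567,.118,.19]
pt=fit([(t,box+mm([(a,b),(d,a)],.08))],p0); ps=fit([(s,mm([(A,B),(D,A),(B,C)],.08))],p0)
pb=fit([(t,box),(s,mm([(A,B),(D,A),(B,C)],.08))],p0)
s8=load('s8'); e,f,g,h=(55,75),(-55,75),(-55,-75),(55,-75)
z=tool()[0][2]-.0175+.006
pc=fit([(s8,mm([(h,e),(e,f)],z))],[.5665,.116,.195],w=2.5)
pb8=fit([(s8,mm([(A,B),(D,A)],.08))],p0)
print('tcp',tool()[0])
E
```

```text
[0.5686 0.1194 0.1787] [(0.25, 0.42), (0.25, 0.36), (-0.25, 0.27), (-0.25, 0.45), (-1.25, 1.44), (-1.25, 0.29)]
[0.568 0.12  0.191] [(0.25, 0.59), (0.0, 0.15), (0.0, 0.29)]
[0.5694 0.1199 0.1929] [(0.0, 0.27), (0.25, 0.26), (0.0, 0.24), (-0.25, 0.22), (0.0, 0.62), (-0.25, 0.14), (0.25, 0.3)]
[0.5732 0.1196 0.2775] [(-0.25, 0.59), (0.0, 0.96)]
[0.5678 0.1197 0.1895] [(0.0, 0.6), (0.0, 0.16)]
tcp [0.56646145 0.11619112 0.11512552]
```

Run:
```python
from edge import *
mm=lambda L,z:[((a[0]/1e3,a[1]/1e3,z),(b[0]/1e3,b[1]/1e3,z)) for a,b in L]
e,f,g,h=(55,75),(-55,75),(-55,-75),(55,-75)
s6=load('s6')
fit([(s6,mm([(h,e),(e,f),(f,g)],.012))],[.5087,-.1196,.192],w=2.5)
fit([(s6,mm([(h,e),(e,f)],.012))],[.5087,-.1196,.192],w=2.5)
fit([(s6,mm([(h,e),(e,f)],.0)+mm([(f,g)],.012))],[.5087,-.1196,.192],w=2.5)
s7=load('s7'); z=.0434-.0175
fit([(s7,mm([(h,e),(e,f),(f,g)],z+.006))],[.5087,-.1196,.192],w=2.5)
fit([(s7,mm([(h,e),(e,f)],z-.006)+mm([(f,g)],z+.006))],[.5087,-.1196,.192],w=2.5)
go(.5685,.1198,.115,10.95)
```

```text
[ 0.5107 -0.117   0.1886] [(0.5, 0.12), (0.0, 0.07), (0.75, 0.21)]
[ 0.5133 -0.1164  0.1891] [(0.0, 0.16), (0.0, 0.14)]
[ 0.5078 -0.1264  0.1864] [(-0.25, 0.14), (0.0, 0.12), (-0.25, 0.18)]
[ 0.5211 -0.111   0.2149] [(-0.25, 0.17), (0.0, 0.17), (-1.75, 1.52)]
[ 0.5126 -0.1216  0.224 ] [(0.25, 0.18), (0.0, 0.22), (0.75, 0.44)]
row [-0.31  0.01  0.27] 0.003 now yaw 11.1
```

Run:
```python
from edge import *
s=load('s8'); s6=load('s6')
def prof(s,p,x0,x1,ys,z,ax='y'):
    out=[]
    for y in ys:
        xs=np.linspace(x0,x1,15); M=np.c_[xs,np.full(15,y),np.full(15,z)] if ax=='y' else np.c_[np.full(15,y),xs,np.full(15,z)]
        q=proj(s,H(p,M)); out.append([map_coordinates(s['frame'][:,:,i].astype(float),[q[:,1],q[:,0]],order=1).mean() for i in range(3)])
    return np.array(out).round().astype(int)
def show(n,s,p,*a,**k):
    ys=a[2]; v=prof(s,p,*a,**k); print(n); print(' '.join(f'{1000*y:.0f}:{"/".join(map(str,c))}' for y,c in zip(ys,v)))
ys=np.arange(.062,.100,.002)
show('s6 +y end, tcp frame',s6,[.508,-.1198,.19],.02,.05,ys,.012)
xs=np.arange(.044,.080,.002)
show('s6 +x side',s6,[.508,-.1198,.19],-.05,.05,xs,.012,ax='x')
z=.1151-.0175+.006
show('s8 +y end',s,[.5661,.1160,.1937],.025,.05,np.arange(.062,.110,.002),z)
show('s8 +x side',s,[.5661,.1160,.1937],-.04,.05,np.arange(.04,.09,.002),z,ax='x')
```

```text
s6 +y end, tcp frame
62:137/81/42 64:136/79/38 66:134/77/35 68:130/74/33 70:126/72/33 72:126/75/36 74:134/83/43 76:149/98/53 78:168/115/65 80:186/131/75 82:197/141/82 84:202/144/83 86:199/140/80 88:192/131/72 90:182/119/63 92:170/107/54 94:159/96/46 96:149/87/41 98:139/80/37 100:130/74/34
s6 +x side
44:142/81/37 46:141/80/37 48:138/79/36 50:134/76/34 52:128/73/33 54:123/71/33 56:125/75/37 58:135/86/45 60:154/103/57 62:175/122/69 64:194/138/80 66:206/149/87 68:211/153/90 70:212/155/91 72:211/154/91 74:210/153/91 76:209/152/90 78:209/152/90
s8 +y end
62:138/81/39 64:139/80/37 66:139/79/36 68:135/77/34 70:128/73/33 72:117/67/32 74:103/62/34 76:90/60/42 78:82/64/55 80:83/74/71 82:90/86/85 84:99/96/95 86:109/101/97 88:118/100/92 90:127/97/80 92:135/92/64 94:141/87/50 96:143/85/43 98:142/85/45 100:140/89/53 102:136/93/62 104:133/96/70 106:129/96/74 108:126/96/75
s8 +x side
40:140/80/37 42:141/81/37 44:141/81/37 46:141/81/37 48:140/80/36 50:138/79/35 52:132/75/33 54:121/69/32 56:108/65/34 58:99/66/42 60:96/73/54 62:97/83/67 64:102/92/76 66:109/96/79 68:119/98/76 70:132/97/68 72:145/95/59 74:154/94/50 76:158/93/44 78:160/92/42 80:159/92/41 82:159/92/41 84:158/91/41 86:156/90/41 88:150/86/39
```

```bash
python3 -m jog '[[[-0.3,0,0.1],0.003],[[-0.7,0,0.25],0.003],[[-0.7,0.5,0.25],0.003],[[-0.7,0.9,0.25],0.003],[[-0.7,1.1,0.25],0.003],[[-0.7,1.3,0.25],0.003],[[-0.7,1.4,0.25],0.003],[[-0.7,1.4,0.25],0.003]]'
```

```text
t: 14.5
tcp_pos: [0.5667, 0.1242, 0.1002]
tool_rot: [0.546, -0.45, 0.45, -0.545]
force: [-0.3, -0.1, -2.9]
finger_gap: 0.125
```

Already below deck level with no contact force; continue down.

```bash
python3 -m jog '[[[0,0.3,0],0],[[0,0.5,0],0],[[0,0.6,0],0],[[0,0.7,0],0],[[0,0.8,0],0],[[0,0.8,0],0]]'
```

```text
t: 15.0
tcp_pos: [0.5669, 0.1242, 0.0924]
tool_rot: [0.546, -0.45, 0.45, -0.546]
force: [-0.3, -0.2, -1.9]
finger_gap: 0.127
```

```bash
python3 -m jog '[[[0,0.1,0],0],[[0,0.2,0],0],[[0,0.2,0],0],[[0,0.2,0],0]]'; python3 -m jog '[[[0,0,0],0],[[0,0,0],0],[[0,0,0],0],[[0,0,0],0]]' 4.0 20; python3 -m jog '[[[0,-2,0],0],[[0,-5,0],0],[[0,-9,0],0],[[-4,-9,0],0],[[-8,-9,0],0],[[-12,-9,-4],0],[[-15.5,-9,-8],0],[[-15.5,-9,-12],0],[[-15.5,-9,-12],0],[[-15.5,-9,-12],0]]' 8.0
python3 - <<'E'
from h import *
b=snap('scene','s9'); a=snap('top','t9')
c=lambda f,x,y:cv2.resize(f['frame'][y:y+92,x:x+97,::-1],None,fx=4,fy=4,interpolation=cv2.INTER_CUBIC)
cv2.imwrite('pics/c9.png',cv2.resize(np.hstack([c(b,262,188),c(a,244,134)]),None,fx=1,fy=1))
E
```

```text
t: 15.33
tcp_pos: [0.5671, 0.1242, 0.0915]
tool_rot: [-0.546, 0.45, -0.45, 0.546]
force: [-2.2, -0.8, 5.4]
finger_gap: 0.125
t: 15.67
tcp_pos: [0.5671, 0.1242, 0.0905]
tool_rot: [-0.546, 0.45, -0.45, 0.546]
force: [0.3, 0.9, -0.8]
finger_gap: 0.471
t: 16.5
tcp_pos: [0.4127, 0.2536, 0.18]
tool_rot: [0.549, -0.45, 0.447, -0.544]
force: [-0.2, -0.2, 0.3]
finger_gap: 0.935
```

View pics/c9.png

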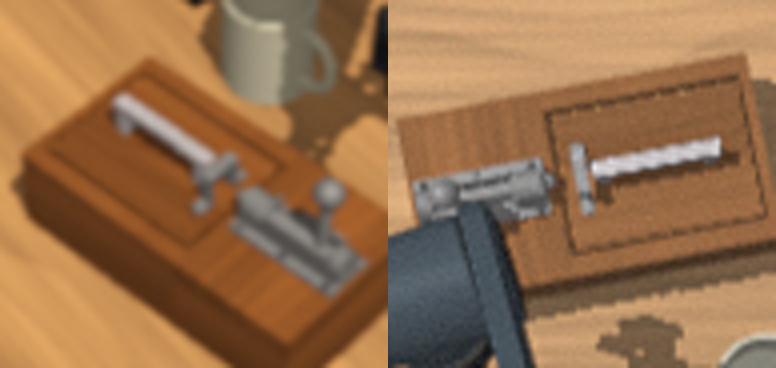

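Cover is flush with the keeper beside the bolt. Now locate the knob precisely (scene (344,236), top ≈(257,181)).

Run:
```python
from h import *
b=load('s9');a=load('t9')
def hough(s,c,r=14):
    x,y=int(c[0]),int(c[1]); g=cv2.cvtColor(s['frame'][y-r:y+r,x-r:x+r],cv2.COLOR_RGB2GRAY); g=cv2.resize(g,None,fx=6,fy=6,interpolation=cv2.INTER_CUBIC)
    h=cv2.HoughCircles(g,cv2.HOUGH_GRADIENT,1,30,param1=80,param2=12,minRadius=16,maxRadius=34); return [] if h is None else [(k[:2]/6+[x-r,y-r],k[2]/6) for k in h[0][:3]]
print(hough(b,(344,236)),hough(a,(257,181)))
print(tri(a,(257,181.5),b,(344,236)),atz(a,257,181.5,.154),atz(b,344,236,.154))
p=[.568,.12,.191]; q=H(p,[0,.161,.154])[0]; print(q,proj(b,q),proj(a,q)); go(q[0],q[1],.19,100.95)
```

```text
[] []
(array([0.53460089, 0.27826948, 0.15723503]), np.float64(0.0026788995932660133)) [0.53611696 0.27772388 0.154     ] [0.53174695 0.27716332 0.154     ]
[0.53743563 0.2780722  0.154     ] [[342.69176128 237.06775346]] [[256.8900196  181.06399864]]
row [-0.1  -0.9  12.04] -1.569 now yaw 11.1
```

```bash
python3 -m jog '[[[0,-1.5,0],-0.12],[[0,-1.5,0],-0.24],[[0,-1.5,0],-0.36],[[0,-1.5,0],-0.48],[[0,-1.5,1],-0.6],[[0,-1.5,2],-0.72],[[0,-1.5,3],-0.84],[[0,-1.5,5],-0.96],[[0,-1.5,7],-1.08],[[0,-1.5,9],-1.2],[[0,-1.5,11],-1.32],[[-0.1,-1.5,11.9],-1.44],[[-0.1,-1.5,11.9],-1.57],[[-0.1,-1.5,11.9],-1.57],[[-0.1,-1.5,11.9],-1.57]]' 5.5 20
python3 -c "
from h import *
go(.536,.278,.144,100.95); print(manip.sense()['q'].round(2))"
```

```text
t: 17.85
tcp_pos: [0.5376, 0.2767, 0.1953]
tool_rot: [-0.704, -0.066, 0.066, 0.704]
force: [0.5, -0.3, -0.3]
finger_gap: 0.647
row [-0.14  5.13  0.16] -0.004 now yaw 100.7
[ 0.29  0.54  1.52 -0.    1.08 -1.47]
```

```bash
python3 -m jog '[[[-0.1,2,0.2],0],[[-0.1,4,0.2],0],[[-0.1,5,0.2],0],[[-0.1,5.3,0.2],0],[[-0.1,5.3,0.2],0],[[-0.1,5.3,0.2],0]]'
python3 -m jog '[[[0,0,0],0],[[0,0,0],0],[[0,0,0],0],[[0,0,0],0],[[0,0,0],0],[[0,0,0],0]]' 1.5 20
python3 -c "
from h import *
print(tool()[0])"
```

```text
t: 18.35
tcp_pos: [0.5355, 0.2791, 0.1432]
tool_rot: [-0.704, -0.068, 0.067, 0.704]
force: [0.3, -0.5, 0.1]
finger_gap: 0.642
t: 18.85
tcp_pos: [0.5356, 0.2789, 0.1438]
tool_rot: [0.704, 0.068, -0.067, -0.704]
force: [-0.9, -1.2, 6.4]
finger_gap: 0.256
[0.53560104 0.2789439  0.14375318]
```

```bash
python3 -m jog '[[[0,0,-0.4],0],[[0,0,-0.8],0],[[0,0,-1.2],0],[[0,0,-1.6],0],[[0,0,-2],0],[[0,0,-2.4],0],[[0,0,-2.8],0],[[0,0,-3.2],0],[[0,0,-3.6],0],[[0,0,-4],0],[[0,0,-4.3],0],[[0,0,-4.4],0],[[0,0,-4.4],0],[[0,0,-4.4],0]]' - 30
python3 - <<'E'
from h import *
p,_=tool(); print(p, (p-[.5356,.2789,.1438])@[-.19,.982,0]); b=snap('scene','s10')
E
```

```text
t: 20.02
tcp_pos: [0.5428, 0.2418, 0.1438]
tool_rot: [-0.7, -0.067, 0.066, 0.708]
force: [-4.1, 15.3, 5.3]
finger_gap: 0.256
[0.54280027 0.24181712 0.14384824] -0.03778343646914575
```

```bash
python3 -m jog '[[[-0.6,0.03,0.1],0],[[-1.15,0.12,0.1],0],[[-1.7,0.26,0.1],0],[[-2.25,0.46,0.1],0],[[-2.8,0.72,0.1],0],[[-3.3,1.0,0.1],0],[[-3.3,1.0,0.1],0],[[-3.3,1.0,0.1],0]]'
```

```text
t: 20.73
tcp_pos: [0.5095, 0.2354, 0.1328]
tool_rot: [-0.701, -0.067, 0.067, 0.707]
force: [-2.5, 14.8, 0.7]
finger_gap: 0.252
```

```bash
python3 -m jog '[[[-0.5,0.35,0.1],0],[[-0.9,0.76,0.1],0],[[-1.25,1.2,0.1],0],[[-1.6,1.67,0.1],0],[[-1.85,2.15,0.1],0],[[-2.1,2.7,0.1],0],[[-2.3,3.3,0.1],0],[[-2.42,3.8,0.1],0],[[-2.5,4.3,0.1],0],[[-2.5,4.6,0.1],0],[[-2.5,4.8,0.1],0],[[-2.5,4.8,0.1],0]]'
python3 - <<'E'
from h import *
print(tool()[0]); b=snap('scene','s11')
E
```

```text
t: 21.73
tcp_pos: [0.483, 0.2303, 0.0841]
tool_rot: [-0.702, -0.065, 0.068, 0.706]
force: [-5.8, 12.8, 1.2]
finger_gap: 0.252
[0.48297514 0.23034286 0.08414395]
```

```bash
python3 -m jog '[[[0,0,0.3],0],[[0,0,0.5],0],[[0,0,0.5],0],[[0,0,0.5],0],[[0,0,0.5],0]]' 5.0 20
python3 -m jog '[[[0,-1,0],0],[[0,-3,0],0],[[0,-6,0],0],[[0,-10,0],0],[[-3,-12,6],0],[[-3,-14,10],0],[[-3,-14,14],0],[[-3,-14,18],0],[[-3,-14,22],0],[[-3,-14,22],0],[[-3,-14,22],0],[[-3,-14,22],0]]'
python3 - <<'E'
from h import *
b=snap('scene','s12'); a=snap('top','t12')
c=lambda f,x,y:cv2.resize(f['frame'][y:y+92,x:x+97,::-1],None,fx=4,fy=4,interpolation=cv2.INTER_CUBIC)
cv2.imwrite('pics/c12.png',np.hstack([c(b,262,188),c(a,244,134)]))
p=[.568,.12,.191]
for th in (1.1,1.3,1.4,1.55):
  q=H(p,[[-.058*np.sin(th),.161-.042,.096+.058*np.cos(th)]])
  print(th,((proj(b,q)-[262,188])*4).round(1),((proj(a,q)-[244,134])*4+[388,0]).round(1))
E
```

```text
t: 22.2
tcp_pos: [0.4852, 0.2313, 0.0846]
tool_rot: [0.704, 0.067, -0.067, -0.704]
force: [0.3, -0.4, 0.6]
finger_gap: 0.586
t: 23.2
tcp_pos: [0.4131, 0.4427, 0.2251]
tool_rot: [0.704, 0.069, -0.068, -0.704]
force: [-0.8, -0.2, -0.0]
finger_gap: 0.588
1.1 [[321.5 157.8]] [[511.2 251.1]]
1.3 [[324.3 164.3]] [[513.4 258.5]]
1.4 [[325.  168.3]] [[514.3 261.1]]
1.55 [[325.1 175.2]] [[515.5 263.7]]
```

View pics/c12.png

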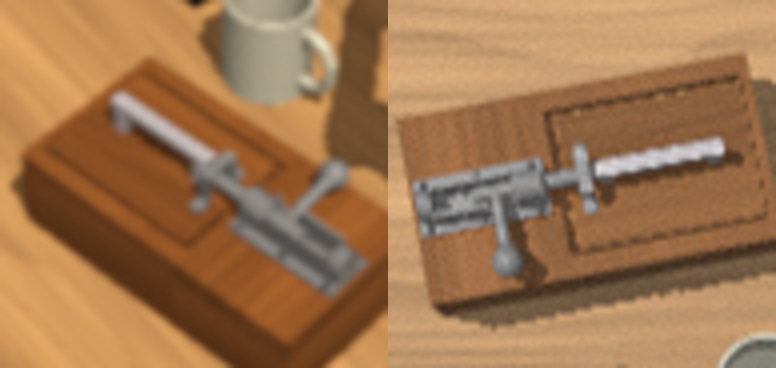

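Run:
```python
from h import *
b=load('s12');a=load('t12')
q,e=tri(a,(120/4+244,261/4+134),b,(333/4+262,174/4+188)); print(q,e)
go(q[0],q[1],.14,100.95)
```

```text
[0.48838633 0.23210396 0.10450908] 0.003332244816629142
row [  3.39   8.49 -21.9 ] -0.0 now yaw 100.9
```

```bash
python3 -m jog '[[[3.3,0,-6],0],[[3.3,0,-10],0],[[3.3,0,-14],0],[[3.3,0,-18],0],[[3.3,2,-21.9],0],[[3.3,5,-21.9],0],[[3.3,8.5,-21.9],0],[[3.3,8.5,-21.9],0],[[3.3,8.5,-21.9],0]]' 0 20
python3 -m jog '[[[0,1,0],0],[[0,2,0],0],[[0,2.4,0],0],[[0,2.7,0],0],[[0,2.7,0],0]]'
python3 -m jog '[[[0,0.2,0],0],[[0,0.4,0],0],[[0,0.6,0],0],[[0,0.6,0],0]]'
```

```text
t: 24.05
tcp_pos: [0.4865, 0.2313, 0.1386]
tool_rot: [0.704, 0.065, -0.068, -0.704]
force: [0.6, 0.6, -0.2]
finger_gap: 0.001
t: 24.47
tcp_pos: [0.4874, 0.2337, 0.1125]
tool_rot: [-0.704, -0.068, 0.068, 0.704]
force: [-0.5, -0.4, -0.4]
finger_gap: 0.002
t: 24.8
tcp_pos: [0.4879, 0.2336, 0.1082]
tool_rot: [-0.704, -0.068, 0.067, 0.704]
force: [-4.0, -0.6, 12.4]
finger_gap: -0.003
```

Contact only at z = 0.108 = ball top fully down (12 N against the stop). Retract and hand in.

```bash
python3 -m jog '[[[0,-2,0],0],[[0,-5,0],0],[[0,-9,0],0],[[0,-13,0],0],[[0,-13,4],0],[[0,-13,8],0],[[0,-13,12],0],[[0,-13,12],0],[[0,-13,12],0],[[0,-13,12],0]]'
python3 - <<'E'
from h import *
a=eyes.snapshot('top'); f=a['frame'].astype(int); g=load('top0')['frame'].astype(int)
for n,(u,v) in dict(mug=(339,230),orb=(374,134),remote=(396,237),pad=(445,286),spk=(429,118)).items(): print(n,np.abs(f[v-18:v+18,u-18:u+18]-g[v-18:v+18,u-18:u+18]).mean().round(1))
print(manip.sense()['force'],tool()[0]); workorder.sign_off()
E
```

```text
t: 25.63
tcp_pos: [0.4646, 0.3507, 0.2364]
tool_rot: [0.704, 0.068, -0.068, -0.704]
force: [0.3, -0.1, -0.2]
finger_gap: 0.002
mug 21.4
orb 6.2
remote 5.9
pad 7.5
spk 4.8
[ 1.35421725 -0.22505718  0.23351339] [0.46483586 0.35016425 0.23631654]
the job is handed in; nothing more can be done
```

I fitted the cover into the hatch, slid the bolt through its keeper, turned the handle down into the notch, and handed the job in at about 26 s of robot time. I got no verdict back.

To get there, I tipped the cover onto its back on the free patch, picked it up by the pull and set it into the hatch.

What the last checks showed:
- **Cover:** the pictures show it flush in the rebate, pull up and keeper beside the bolt. The arm's height when it seated (TCP 0.0915 m) was the value expected for a flush fit.
- **Bolt:** the last picture shows the rod through the keeper. The measured slide was only about 38 mm, but it ended against a stop. The handle also went down, which the slot allows only from 37 mm on.
- **Handle:** the two cameras put the ball about 8 mm high, which would mean only about 1.42 rad. I pressed on it and met 12 N resistance at 0.108 m, the height of the ball's top when fully down.
- **Robot:** the arm is clear of everything, with wrist force near zero.
- **Other things on the console:** the picture comparison with the start shows small changes around the orb, remote, controller and speaker. The area around the mug changed more, which I put down to the arm and its shadow. I saw the mug standing in place in the last picture I viewed, but did not measure its position. I did not include the game case in that comparison.

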